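# Sort two tagged detector modules and lock up the reject

### The arm

A 6-joint arm with a two-finger parallel gripper is mounted at the origin on a cart in front of the work surface, level with it; the furniture and walls round the work are solid. World frame = base frame: x ahead of the robot, y to its left, z up, the work surface at z = 0. Lengths are in m, angles in rad, forces in N, time in s.
With the tool pointing down it reaches from about 0.275 to 1 m from the base axis. Payload 8.4 kg.
Tool frame: the origin (TCP) lies on the centre line of the jaws, within the pads' length; the fingertips stand 17 mm ahead of it and the grasp point (between the pads) lies 2 mm behind it (bot.tcp_to_tips is the z of the fingertips in the tool frame, in m); z points along the fingers, y is the line along which they close (so a half turn about z gives the same grasp; the last joint's range is limited). The gripper opens to 85 mm and grips with 20 to 120 N. Pads are 22 mm wide; open, the fingers measure 114 mm over their backs; the gripper's body (76 mm by 85 mm) begins 54 mm behind the grasp point. The pads swing forward as they close: fully open they stand 13 mm farther back than shut.
Start: joints at [1.186, 0.353, 1.633, -0, 1.155, -0.002], TCP at [0.233, 0.58, 0.227] pointing down, gripper open.
Joint ranges: [-2.63, 2.63], [-0.92, 2.1], [0.06, 2.66], [-1.3, 4.44], [0, 2.69], [-3.02, 3.02]. Speed limits (rad/s): [2.22, 2.22, 2.79, 3.14, 3.14, 3.14].

### API

Orientations are given as a unit quaternion [x, y, z, w].
In Python, from workcell import bot, hand, kinematics, get_obs, vision, hand_in gives the robot as it stands. The module is installed in compiled form; this text tells all that it offers. Calls block until the motion is done:
- bot.reach(position, orientation): joint-space move of the TCP to a pose.
- bot.servo_line(position, ori=None, velocity=0.15): straight line of the TCP; ori=None keeps the orientation; velocity is the mean speed in m/s.
- bot.goto_joints(angles): joint-space move.
- hand.move_gripper(opening, strength=None): finger opening in m; strength is the grip in N (None keeps the last); returns when the fingers have stopped.
- bot.dwell(seconds).
- kinematics.solve_ik(position, orientation): joint angles nearest the present ones, or None.
- get_obs(): the state.
- vision.read_camera(name): name is "side" or "top"; returns a dict with "frame" (384x512x3 uint8, red, green, blue), "intrinsics" (3x3 intrinsics, pixels), "view" (4x4, takes a point from world to camera coordinates). Camera axes: x right, y down, z forward; pixel columns grow to the right and rows downward; lengths in m; the calibration is good to about 2 mm. A picture is of the moment at which its call begins. There is no depth.
A pose or a line that the arm cannot do raises bot.IKError and nothing moves.
- hand_in(): hands the job in; it is judged then, once.
The state is a dict: "time_s": time; "joint_pos": joint angles; "joint_vel": joint speeds; "joint_efforts": joint torques, N m; "position": TCP position; "orientation": TCP orientation; "wrist_force": force on the tool from outside, world axes, zero at the start; "ft_torque": the same for the moment, N m; "gripper_width": finger opening in m; "grip_force": force on a finger pad.
Only numpy, scipy, OpenCV 4.12 (cv2) and the standard library are available. Lean on these libraries where they do the work, as an engineer would, in place of code of your own. Each camera call takes 0.05 s, during which the arm holds its last target. There are 200 camera calls.

### The job

Two detector modules wait on the sloping rack: put the one with the green tag flat into the green-rimmed pass nest and the one with the red tag flat into the red-rimmed reject nest, tag side up. When the red one is in, lift the drop bar off its parking rests beside the reject nest, over the two keepers, and let it down into their notches so that it locks the rejected module in. Set things down rather than dropping them, and leave the bottle, tape roll and marker where they are.

Things in the scene. Friction and masses are not known exactly. Their poses are not given: they have to be found in the camera images.
- green_module: Loose grey module with a GREEN tag, 120 (x) x 50 (y) x 44 (z) mm, 0.18 to 0.35 kg; grip it across its 50 mm width. Origin at the centre of its underside, x along its length, z out of its top. The tag is a 46 x 36 mm patch on the top at the -x end, repeated on the -x end face. It starts in one of the two lanes of the rack, tilted 30 degrees, its -x end lower.
- red_module: Loose grey detector module with a RED tag; otherwise the same as the green one, in the other lane of the rack.
- rack: Fixed white sheet rack, 150 (x) x 176 (y) mm. Origin at the centre of its underside. Its top slopes 30 degrees, low at -x, high (100 mm) at +x; the slope is 62 mm up at x = 0. Two lanes at y = +50 and -50 mm, one module each, which in which varies. A 14 mm lip stops the modules at the low end; guide strips 6 mm high, 67 mm apart, flank each lane.
- pass_nest: Fixed pass nest: aluminium plate 184 (x) x 96 (y) x 6 mm with a GREEN rim. Origin at the centre of its underside. The pocket inside the rim is centred on the origin, 128 (x) x 58 (y) mm; floor at z = 6 mm, rim top at z = 18 mm. A module goes in with its length along x, either way round. It may swap places with the reject nest.
- reject_nest: Fixed reject nest: aluminium plate 6 mm thick, 184 mm in x, y from -98 to +48 mm, with a RED rim. Origin on the worktop under the pocket's centre; pocket, floor and rim sizes as in the pass nest, a module's length along x, either way round. Keepers stand at both ends of the pocket, parking rests for the drop bar on the -y side.
- keeper_notch (a point): Point on the reject nest midway between its two keeper notches, at notch-floor height (56 mm above the worktop), straight over the pocket's centre; x runs from one keeper to the other. The dark keepers stand at x = +79 and -79 mm, 10 mm thick (x), 40 mm wide (y), each with an upright open notch 20 mm wide (y); horn tops are 20 mm above the notch floor.
- parking_rest (a point): Point on the reject nest midway between the two parking rests, at their floor height (22 mm above the worktop), 78 mm to -y of the pocket's centre. The rests stand at x = +62 and -62 mm from it; their horns rise 10 mm above the floor, 18 mm apart (y).
- drop_bar: Loose steel drop bar, 184 (x) x 12 (y) x 14 (z) mm, 0.12 kg, with a black handle on its middle: 60 (x) x 14 (y) mm, z = 14 to 44 mm; grip that across its 14 mm. Origin at the centre of the bar's underside, x along the bar, z up. It starts level in the parking rests. In place it lies in both keeper notches, 6 mm clear of the module's top, either way round.
- amber_bottle: Bystander: small amber bottle with black cap, 43 mm across, 66 mm high, standing on the worktop; origin at the centre of its base.
- tape_roll: Bystander: yellow tape roll lying flat, 96 mm across, 19 mm high; origin at the centre of its underside.
- marker_red: Bystander: white marker pen with red cap lying on the worktop, 130 mm long (its y), 14 mm high; origin at the centre of its underside.
Not all that is in view belongs to the job. What is shaped like the red_module but purple is not meant.

How it is judged:
By the outcome, as a careful person would: the job done as asked, in the order asked, and still so for the second after the job is handed in, with the robot touching nothing.
It also fails if it takes over 67 s, if anything falls off the work surface, if the arm or the gripper's body presses on something with over 40 N, if the wrist force passes 120 N, or if a joint passes its speed limit or range.

## Working session

There is one attempt and no reset: what is moved stays moved. The work goes in short steps, each a Python script; the robot and the scene stay as the last script left them, time stands still between calls to the robot, and variables do not carry over. Pictures are saved under pics/ and viewed, at most 10 in all, crops included, and the job is handed in when it is done.

```bash
mkdir -p pics; python3 - <<'E'
from workcell import *
import cv2,numpy as np
for n in("top","side"):
    d=vision.read_camera(n); cv2.imwrite(f"pics/{n}0.png",d["frame"][:,:,::-1])
    np.savez(f"{n}0.npz",**d); print(n,d["intrinsics"].tolist(),np.round(d["view"],4).tolist())
o=get_obs();print(o["time_s"],o["position"],o["orientation"],o["gripper_width"],bot.tcp_to_tips)
E
```

```text
top [[457.1731119757754, 0.0, 258.6590421767152], [0.0, 457.1731119757754, 192.44730055736017], [0.0, 0.0, 1.0]] [[-0.0278, -0.9996, -0.0056, 0.2261], [-0.9924, 0.0282, -0.1201, 0.5296], [0.1202, 0.0023, -0.9927, 0.9412], [0.0, 0.0, 0.0, 1.0]]
side [[468.822532865024, 0.0, 253.932757214501], [0.0, 468.822532865024, 191.62350898705574], [0.0, 0.0, 1.0]] [[-0.9979, 0.0636, 0.0144, 0.4948], [0.0123, 0.4002, -0.9164, -0.0271], [-0.0641, -0.9142, -0.4001, 1.3922], [0.0, 0.0, 0.0, 1.0]]
0.1 [0.23328957 0.57934751 0.22613175] [ 1.90227071e-01  9.81739910e-01 -6.31633648e-04 -1.04558569e-04] 0.08539654219189058 0.017
```

View pics/top0.png

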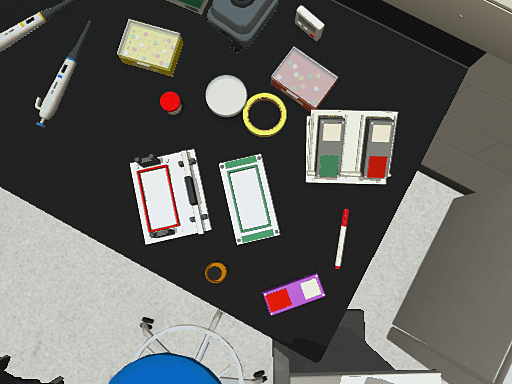

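View pics/side0.png

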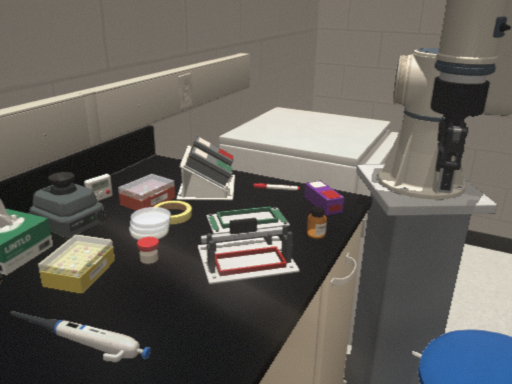

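Top view: the rack is at about (350,147), with its low end toward the robot. The candidates are the grey module with a green tag (330,147), the grey module with a red tag (378,147) and the purple red-tagged block (294,294). The two grey ones in the rack fit the description, and the purple one is a decoy. The reject nest is at (168,197) with the bar on its right (-y) side, and the pass nest is at (250,198). I'll confirm in enlarged crops.

```bash
python3 - <<'E'
import cv2
im=cv2.imread("pics/top0.png")
a=cv2.resize(im[145:250,125:285],None,fx=5,fy=5,interpolation=cv2.INTER_CUBIC);cv2.imwrite("pics/nests.png",a)
a=cv2.resize(im[103:191,300:402],None,fx=6,fy=6,interpolation=cv2.INTER_CUBIC);cv2.imwrite("pics/rack.png",a)
E
```

```text
(no output)
```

View pics/nests.png

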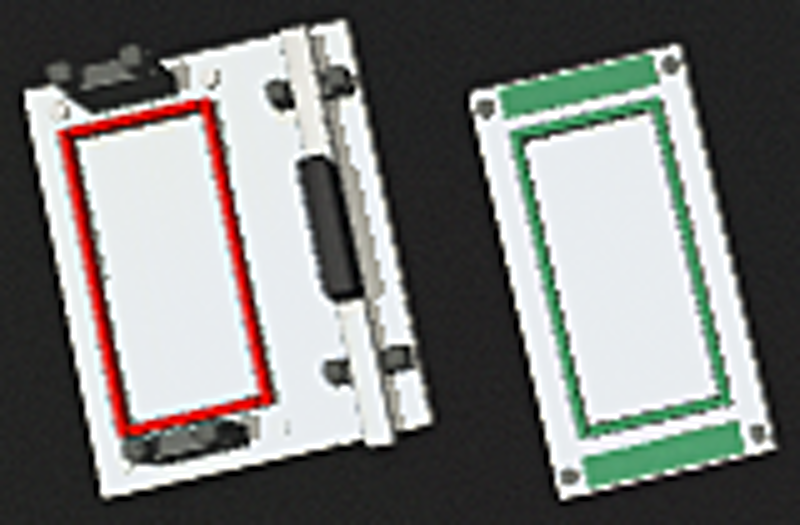

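View pics/rack.png

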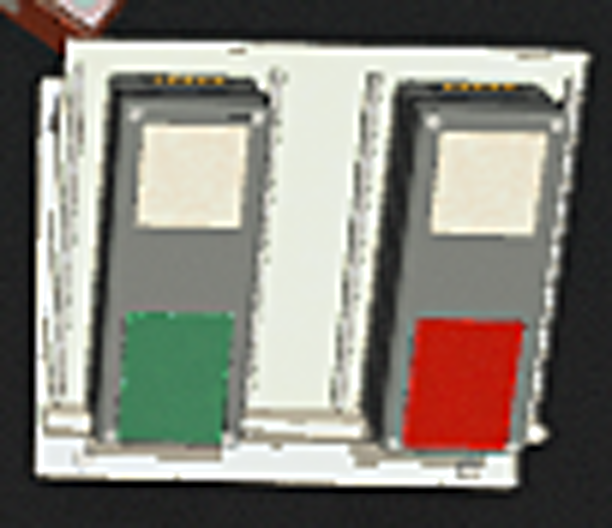

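The crops confirm it: both rack modules are grey, with green in the left lane (tag centre about (329,166)) and red in the right (tag about (377,167)). The bar's handle is near (191,190). Next I'll turn the pixels into poses.

```bash
cat >fit.py <<'E'
import numpy as np
from scipy.optimize import least_squares
from scipy.spatial.transform import Rotation as R
D={n:np.load(n+"0.npz") for n in("top","side")}
def proj(P,n="top"):
    d=D[n];c=np.c_[P,np.ones(len(P))]@d["view"].T;u=c[:,:3]@d["intrinsics"].T;return u[:,:2]/u[:,2:]
def un(c,o,f): return (np.array(c,float)+.5)/f-.5+np.array(o)
def pts(p,L,pitch=0,z=0):
    return R.from_euler("ZY",[p[2],pitch]).apply(np.array(L,float))+[p[0],p[1],z]
def fit(L,uv,x0,**k):
    s=least_squares(lambda p:(proj(pts(p,L,**k))-uv).ravel(),x0,loss="soft_l1");
    return s.x,(proj(pts(s.x,L,**k))-uv).round(1)
E
python3 - <<'E'
from fit import *
np.set_printoptions(suppress=True,precision=4)
d=D["top"]["view"];print("cam",-d[:3,:3].T@d[:3,3])
N=lambda c:un(c,(125,145),5); K=lambda c:un(c,(300,103),6)
rej=N([(25,90),(347,20),(432,425),(103,497),(66,138),(206,108),(265,394),(125,430)])
m=.001
pk=[(66,31,18),(66,-31,18),(-66,-31,18),(-66,31,18)]
L=np.array([(92,48,6),(92,-98,6),(-92,-98,6),(-92,48,6)]+pk)*m
p,r=fit(L,rej,[.5,.3,0]);print("rej",p,r.tolist())
pas=N([(470,90),(683,45),(775,450),(562,500),(518,137),(658,105),(726,397),(586,431)])
L2=np.array([(92,48,6),(92,-48,6),(-92,-48,6),(-92,48,6)]+pk)*m
q,r=fit(L2,pas,[.5,.1,0]);print("pass",q,r.tolist())
bar=N([(298,28),(380,443)]);Lb=np.array([(92,0,14),(-92,0,14)])*m
b,r=fit(Lb,bar,[p[0],p[1]-.08,p[2]],z=.022);print("bar",b,r.tolist(),"expected",pts(p,[(0,-.078,.022)]))
rk=K([(65,42),(590,55),(517,487),(35,475)]);Lr=np.array([(75,88,100),(75,-88,100),(-75,-88,0),(-75,88,0)])*m
k,r=fit(Lr,rk,[.6,0,0]);print("rack",k,r.tolist())
T=np.array([(60,25,44),(60,-25,44),(-60,-25,44),(-60,25,44),(-14,18,44),(-14,-18,44)])*m
for n,c,y in(("green",[(122,108),(268,112),(238,445),(103,441),(126,312),(234,313)],.05),("red",[(416,110),(570,124),(527,452),(388,446),(415,320),(524,321)],-.05)):
    uv=K(c)
    def pose(s): # along-slope pos a, lateral y, yaw
        o=R.from_euler("Z",k[2]).apply([s[0],s[1],.062+s[0]*np.tan(np.pi/6)])+[k[0],k[1],0]
        return o,R.from_euler("ZY",[k[2]+s[2],-np.pi/6])
    f=lambda s:(proj(pose(s)[1].apply(T)+pose(s)[0])-uv).ravel()
    s=least_squares(f,[0,y,0]).x;print(n,s,pose(s)[0],"side px",proj(pose(s)[1].apply(T[:4])+pose(s)[0],"side").round(0).tolist(),f(s).round(1))
E
```

```text
cam [0.4187 0.209  0.9993]
rej [0.5322 0.43   0.193 ] [[-0.1, 0.1], [0.1, -0.2], [0.3, 0.0], [0.1, 0.5], [-0.0, -0.7], [-0.1, -0.9], [0.1, 1.0], [-0.3, 0.2]]
pass [0.5264 0.2325 0.1973] [[0.1, 0.3], [-0.1, -0.3], [0.5, 0.1], [-0.2, 0.1], [0.1, -0.4], [-0.1, -0.3], [0.0, 0.4], [-0.2, 0.1]]
bar [0.542  0.352  0.1826] [[-0.1, -0.5], [0.1, 0.5]] expected [[0.5472 0.3534 0.022 ]]
rack [ 0.6188  0.0164 -0.0453] [[0.2, -2.0], [-0.2, -2.8], [-0.2, 5.0], [0.1, 5.7]]
green [0.0108 0.05   0.0036] [0.6318 0.0658 0.0682] side px [[193.0, 150.0], [194.0, 144.0], [233.0, 165.0], [233.0, 172.0]] [-0.6 -1.4  0.9 -1.8  1.   0.5 -1.1  0.9 -0.1  1.  -0.1  1. ]
red [ 0.0101 -0.0466  0.0065] [ 0.6267 -0.0306  0.0678] side px [[196.0, 139.0], [198.0, 134.0], [234.0, 154.0], [234.0, 160.0]] [ 0.2 -0.5  0.4 -2.6  0.3  0.5 -1.1  1.2  0.1  0.8 -0.   0.8]
```

```bash
python3 - <<'E'
from fit import *
import cv2
np.set_printoptions(suppress=True,precision=4)
m=.001
K=lambda c:un(c,(300,103),6)
rk=K([(65,42),(590,55),(517,487),(35,475)])
T=np.array([(60,25,44),(60,-25,44),(-60,-25,44),(-60,25,44),(-14,18,44),(-14,-18,44)])*m
img=cv2.resize(cv2.imread("pics/side0.png")[125:215,165:255],None,fx=6,fy=6,interpolation=cv2.INTER_CUBIC)
for h in(65,):
  Lr=np.array([(h,88,99.5),(h,-88,99.5),(-h,-88,0),(-h,88,0)])*m
  k,r=fit(Lr,rk,[.6,0,0]);print("rack",h,k,r.tolist())
  for n,c,y in(("green",[(122,108),(268,112),(238,445),(103,441),(126,312),(234,313)],.05),("red",[(416,110),(570,124),(527,452),(388,446),(415,320),(524,321)],-.05)):
    uv=K(c)
    def pose(s):
        o=R.from_euler("Z",k[2]).apply([s[0],s[1],.062+s[0]*np.tan(np.pi/6)])+[k[0],k[1],0]
        return o,R.from_euler("ZY",[k[2]+s[2],-np.pi/6])
    f=lambda s:(proj(pose(s)[1].apply(T)+pose(s)[0])-uv).ravel()
    s=least_squares(f,[0,y,0]).x;print(n,s,pose(s)[0],f(s).round(1))
    B=np.array([(x,yy,z) for z in(0,.044) for x,yy in((.06,.025),(.06,-.025),(-.06,-.025),(-.06,.025))])
    q=((proj(pose(s)[1].apply(B)+pose(s)[0],"side")-[165,125]+.5)*6).astype(int)
    for j in(0,4): cv2.polylines(img,[q[j:j+4].reshape(-1,1,2)],True,(0,255,0) if n=="green" else (0,0,255),1)
cv2.imwrite("pics/side_ov.png",img)
E
```

```text
rack 65 [ 0.6224  0.0162 -0.0491] [[0.3, 1.0], [-0.0, 0.5], [-0.4, -0.9], [0.0, -0.6]]
green [0.0074 0.0497 0.0074] [0.6322 0.0655 0.0663] [-0.6 -1.3  0.8 -1.7  0.9  0.5 -1.   0.8 -0.   1.  -0.1  1. ]
red [ 0.007  -0.047   0.0102] [ 0.6271 -0.0311  0.066 ] [ 0.2 -0.5  0.4 -2.5  0.3  0.4 -1.1  1.2  0.1  0.8 -0.   0.8]
```

View pics/side_ov.png

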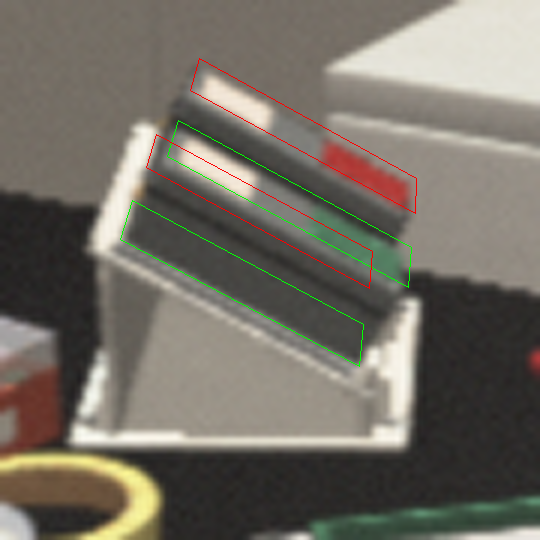

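The overlay matches the modules in the side view to within about 2 px, with the lower green corner at (408,285) in the crop. Now I'll grasp the green one.

```bash
cat >act.py <<'E'
from workcell import *
import numpy as np
from scipy.spatial.transform import Rotation as R
REJ=(.5322,.4300,.193); PAS=(.5264,.2325,.195)
MOD={"green":(.6322,.0655,.0663),"red":(.6271,-.0311,.0660)}; YAW=-.043
def quats(yaw,pitch=0):
    return [(R.from_euler("ZY",[yaw,pitch])*R.from_euler("xz",[np.pi,a])).as_quat() for a in(0,np.pi)]
def best(p,qs):
    j0=np.array(get_obs()["joint_pos"]);c=[]
    for q in qs:
        j=kinematics.solve_ik(p,q)
        if j is not None:c.append((np.abs(np.array(j)-j0).max(),tuple(q)))
    return min(c)[1]
def log(s):
    o=get_obs();print(s,"t%.1f"%o["time_s"],np.round(o["position"],4),"F",np.round(o["wrist_force"],1),"w%.4f g%.0f"%(o["gripper_width"],o["grip_force"]),flush=True)
def lower(z_end,step=.002,thr=6,v=.03):
    "descend to z_end or till upward contact force rises by thr"
    f0=get_obs()["wrist_force"][2];p=np.array(get_obs()["position"])
    while p[2]>z_end+1e-4:
        p[2]=max(z_end,p[2]-step);bot.servo_line(p,velocity=v)
        if get_obs()["wrist_force"][2]-f0>thr: break
    log("lowered")
def pick(name,h=.032):
    o=np.array(MOD[name]);n=R.from_euler("ZY",[YAW,-np.pi/6]).apply([0,0,1])
    q=best(o+n*(h+.08),quats(YAW,-np.pi/6))
    hand.move_gripper(.072,60)
    bot.reach(o+n*(h+.08),q);log("above")
    bot.servo_line(o+n*h,velocity=.12);log("at")
    hand.move_gripper(.0,60);log("gripped")
    bot.servo_line(o+n*(h+.10),velocity=.15);log("lifted")
def place(nest,h=.032):
    x,y,w=nest;q=best((x,y,.16),quats(w))
    p=np.array(get_obs()["position"]);bot.servo_line([p[0]-.03,p[1],.26],velocity=.25)
    bot.reach((x,y,.16),q);log("over")
    bot.servo_line((x,y,.006+h+.016),velocity=.12);log("near")
E
python3 -c "
from act import *
pick('green')"
```

```text
above t2.6 [0.5766 0.0686 0.1635] F [ 0.6  0.9 -0.2] w0.0721 g0
at t3.4 [0.6161 0.0664 0.0939] F [0.9 0.2 0.4] w0.0718 g0
gripped t3.9 [0.6152 0.0661 0.097 ] F [-35.   -1.5  47.3] w0.0334 g62
lifted t4.7 [0.5664 0.0683 0.1804] F [-0.7  0.3  0. ] w0.0001 g0
```

The grip slipped off: the width reached 0.033 with a push along the normal. I'll look before trying again.

```bash
python3 - <<'E'
from act import *
import cv2
p=np.array(get_obs()["position"]);bot.servo_line([p[0]-.1,p[1],.3],velocity=.3)
a=[]
for n,(r,c) in(("top",(100,300)),("side",(120,165))):
    d=vision.read_camera(n);cv2.imwrite(f"pics/{n}1.png",d["frame"][:,:,::-1]);np.savez(n+"1.npz",**d)
    a.append(cv2.resize(d["frame"][r:r+100,c:c+100,::-1],None,fx=4,fy=4,interpolation=cv2.INTER_CUBIC))
cv2.imwrite("pics/chk1.png",np.hstack(a))
E
```

```text
(no output)
```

View pics/chk1.png

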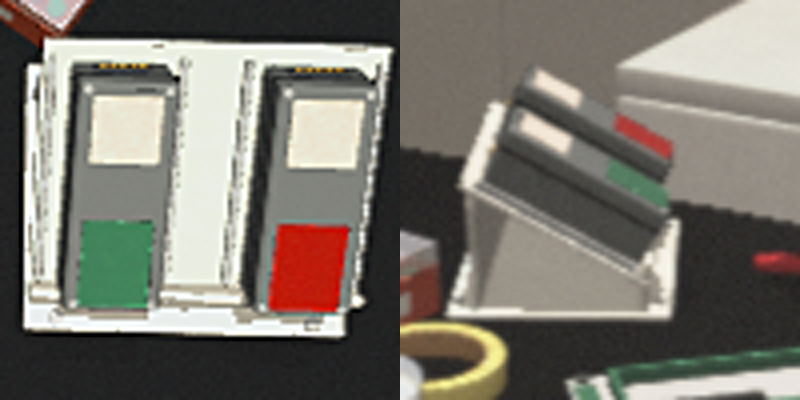

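The module hasn't moved: the green tag is still at the same pixels. I'll check its height independently by triangulating tag and label centroids from both cameras.

```bash
python3 - <<'E'
from fit import *
import cv2
np.set_printoptions(suppress=True,precision=4)
box={"top":(103,191,300,402),"side":(130,185,185,240)}
C={}
for n in box:
    f=D[n]["frame"].astype(int);r0,r1,c0,c1=box[n];s=f[r0:r1,c0:c1];r,g,b=s[...,0],s[...,1],s[...,2]
    ms={"green":(g-r>25)&(g-b>8),"red":(r-g>70)&(r-b>70)}
    for k,mk in ms.items():
        nn,lab,st,ce=cv2.connectedComponentsWithStats(mk.astype(np.uint8));
        i=1+np.argmax(st[1:,4]);C[k,n]=ce[i]+[c0,r0];print(k,n,st[i],C[k,n])
def tri(a,b):
    P=[D[n]["intrinsics"]@D[n]["view"][:3] for n in("top","side")]
    X=cv2.triangulatePoints(P[0],P[1],np.array(a,float).reshape(2,1),np.array(b,float).reshape(2,1)).ravel();X=X[:3]/X[3]
    return X,(proj(X[None])-a).round(1),(proj(X[None],"side")-b).round(1)
for k,o in(("green",(.6322,.0655,.0663)),("red",(.6271,-.0311,.066))):
    e=R.from_euler("ZY",[-.043,-np.pi/6]).apply([-.037,0,.044])+o
    print(k,*tri(C[k,"top"],C[k,"side"]),"model",e,proj(e[None]),proj(e[None],"side"))
E
```

```text
green top [ 19  52  20  22 383] [328.7467 165.2193]
red top [ 67  53  20  22 386] [376.4275 166.6088]
green side [31 30 16 12 70] [223.6857 165.1714]
red side [34 19 14 10 53] [225.4906 153.5849]
green [0.5819 0.0674 0.085 ] [[ 0.  -0.5]] [[0.3 0.1]] model [0.5782 0.0678 0.0859] [[328.701  166.4845]] [[225.4024 164.9754]]
red [ 0.5763 -0.029   0.0847] [[ 0.  -0.5]] [[0.3 0.1]] model [ 0.5731 -0.0288  0.0856] [[376.5337 167.6401]] [[226.9133 153.3554]]
```

The height was off by 2.6 mm along the normal. I'll correct the origins, grip deeper and close in steps, watching the width and force.

```bash
sed -i 's/(.6322,.0655,.0663)/(.6357,.0653,.0654)/; s/(.6271,-.0311,.0660)/(.6303,-.0313,.0651)/; s/h=.032/h=.026/' act.py
python3 - <<'E'
from act import *
import cv2
h=.026
o=np.array(MOD["green"]);n=R.from_euler("ZY",[YAW,-np.pi/6]).apply([0,0,1])
q=best(o+n*(h+.06),quats(YAW,-np.pi/6));hand.move_gripper(.072,60)
bot.reach(o+n*(h+.06),q);bot.servo_line(o+n*h,velocity=.12);log("at")
for w in(.060,.054,.051,.048):
    hand.move_gripper(w,40);log(w)
    if get_obs()["grip_force"]>10:break
print(get_obs()["orientation"],q)
a=[]
for c,(r,cc) in(("top",(100,300)),("side",(110,165))):
    d=vision.read_camera(c);a.append(cv2.resize(d["frame"][r:r+100,cc:cc+100,::-1],None,fx=4,fy=4,interpolation=cv2.INTER_CUBIC))
cv2.imwrite("pics/chk2.png",np.hstack(a))
E
```

```text
at t7.6 [0.6229 0.066  0.0892] F [-1.  -0.3 -0.4] w0.0715 g0
0.06 t7.9 [0.6229 0.0659 0.0887] F [-0.1 -0.1 -0.6] w0.0601 g0
0.054 t8.1 [0.6227 0.0659 0.088 ] F [ 0.4 -0.8  0.2] w0.0540 g0
0.051 t8.3 [0.6229 0.0662 0.0881] F [-0.4  2.9  2.5] w0.0511 g1
0.048 t8.6 [0.6228 0.0662 0.0883] F [-4.1  2.   6.9] w0.0486 g40
[ 0.02082315  0.96561021 -0.00524003  0.2591059 ] (np.float64(0.0207658053466796), np.float64(0.9657025852820956), np.float64(-0.005564180772824603), np.float64(0.2587592278549849))
```

View pics/chk2.png

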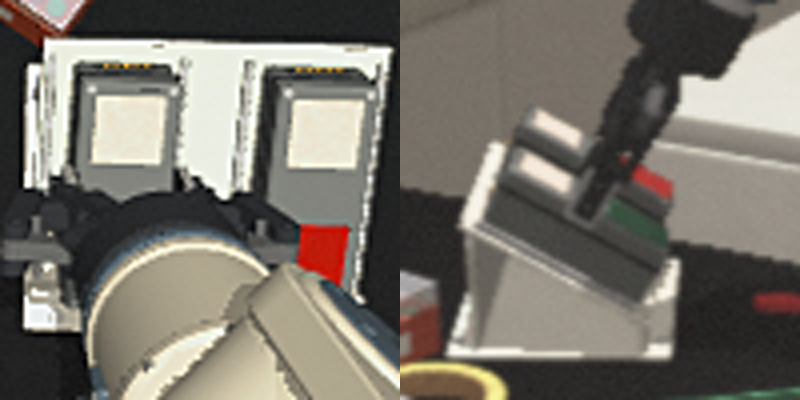

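The side view shows the fingers straddling the green module, tips about halfway down its side near (585,215) in the crop, and the grip is holding at 48.6 mm. Lifting gently.

```bash
python3 - <<'E'
from act import *
n=R.from_euler("ZY",[YAW,-np.pi/6]).apply([0,0,1])
hand.move_gripper(.047,50);log("g")
p=np.array(get_obs()["position"])
bot.servo_line(p+n*.015,velocity=.06);log("l1")
if get_obs()["grip_force"]>10:
    bot.servo_line(p+n*.10,velocity=.15);log("l2")
E
```

```text
g t8.9 [0.6227 0.0662 0.0883] F [-5.5  3.   7.9] w0.0487 g50
l1 t9.3 [0.6149 0.0663 0.101 ] F [-0.6 -0.2 -2.1] w0.0485 g52
l2 t10.0 [0.5728 0.0683 0.1743] F [ 0.8 -0.  -2.2] w0.0486 g52
```

```bash
python3 - <<'E'
from act import *
import cv2
place(PAS)
lower(.027)
hand.move_gripper(.062);log("open")
p=np.array(get_obs()["position"]);bot.servo_line([p[0],p[1],.12],velocity=.2);log("up")
bot.servo_line([p[0]-.0,p[1]-.12,.30],velocity=.35)
d=vision.read_camera("top");e=vision.read_camera("side")
a=np.hstack([cv2.resize(d["frame"][145:250,200:300,::-1],(400,420),interpolation=cv2.INTER_CUBIC),cv2.resize(e["frame"][190:295,195:295,::-1],(400,420),interpolation=cv2.INTER_CUBIC)])
cv2.imwrite("pics/green_in.png",a);log("end")
E
```

```text
over t11.3 [0.526  0.2316 0.1582] F [-0.5 -0.6 -2.5] w0.0481 g52
near t12.4 [0.527  0.2327 0.0488] F [ 0.8 -0.9 -2.4] w0.0481 g52
lowered t13.1 [0.5283 0.2331 0.0435] F [2.6 0.  6.5] w0.0486 g53
open t13.4 [0.5266 0.2325 0.0425] F [ 0.4  0.7 -0. ] w0.0619 g0
up t13.9 [0.5264 0.2325 0.1199] F [-1.  -0.2 -0.7] w0.0618 g0
end t14.8 [0.5254 0.1132 0.2972] F [-1.1 -0.7 -0.2] w0.0618 g0
```

View pics/green_in.png

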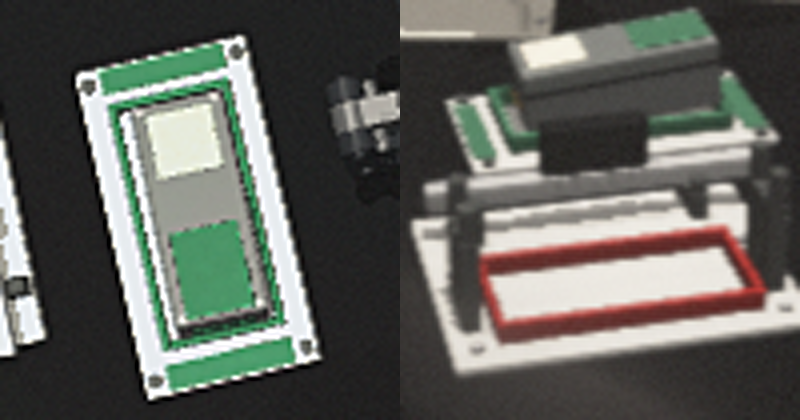

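The green module looks slightly pitched, with its tag end high, and contact came about 11 mm early. I'll measure it by triangulating the tag and label.

```bash
cat >tri.py <<'E'
from fit import *
import cv2
P={n:D[n]["intrinsics"]@D[n]["view"][:3] for n in D}
def tri(frames,box,mask):
    c=[]
    for n in("top","side"):
        r0,r1,c0,c1=box[n];mk=mask(*np.moveaxis(frames[n][r0:r1,c0:c1].astype(int),2,0))
        nn,l,st,ce=cv2.connectedComponentsWithStats(mk.astype(np.uint8));i=1+np.argmax(st[1:,4])
        c.append(ce[i]+[c0,r0]);print(n,st[i],c[-1].round(1),end=" ")
    X=cv2.triangulatePoints(P["top"],P["side"],c[0].reshape(2,1),c[1].reshape(2,1)).ravel();X=X[:3]/X[3];print("->",X.round(4));return X
G=lambda r,g,b:(g-r>25)&(g-b>8)
Rd=lambda r,g,b:(r-g>70)&(r-b>70)
W=lambda r,g,b:(r>150)&(r-b>3)
E
python3 - <<'E'
from tri import *
from act import vision,PAS
F={n:vision.read_camera(n)["frame"] for n in("top","side")}
np.savez("f2.npz",**F)
g=tri(F,{"top":(195,232,238,268),"side":(190,208,250,275)},G)
w=tri(F,{"top":(165,192,232,258),"side":(195,210,222,245)},W)
print("flat model tag(both ways)",pts(PAS,[(-.037,0,.05),(.037,0,.05)]))
d=g-w;print("pitch deg",np.degrees(np.arcsin(d[2]/np.linalg.norm(d))),np.linalg.norm(d))
E
```

```text
top [  4   5  22  25 390] [252.6 212. ] side [  1   3  21   9 122] [261.1 197. ] -> [0.4929 0.2247 0.061 ]
top [  1   3  25  24 364] [246.7 180.3] side [  2   1  19  12 139] [232.5 202.3] -> [0.5615 0.2352 0.0526]
flat model tag(both ways) [[0.49010124 0.22533064 0.05      ]
 [0.56269876 0.23966936 0.05      ]]
pitch deg 6.926690849779755 0.0698209739345495
```

The tag end is 11 mm high (pitch 7°), so it sits on the -x rim with the module about 3 mm too far toward -x. I'll regrasp along its tilted pose, level it and set it down recentred.

```bash
python3 - <<'E'
from act import *
o=np.array([.5240,.2294,.0129]);Rm=R.from_euler("ZY",[.155,np.radians(7)]);n=Rm.apply([0,0,1]);h=.026
q=best(o+n*(h+.06),quats(.155,np.radians(7)))
hand.move_gripper(.070,50);bot.reach(o+n*(h+.06),q);bot.servo_line(o+n*h,velocity=.12);log("at")
hand.move_gripper(.047,50);log("grip")
p=np.array(get_obs()["position"]);bot.servo_line(p+[0,0,.025],velocity=.08);log("lift")
q2=best((PAS[0],PAS[1],.06),quats(PAS[2]))
bot.servo_line((PAS[0],PAS[1],.06),q2,velocity=.06);log("level")
lower(.027);
E
```

```text
at t16.7 [0.5278 0.2299 0.0395] F [-0.6 -0.8 -0.5] w0.0702 g0
grip t17.1 [0.528  0.2309 0.0403] F [-1.6  3.1  6.9] w0.0487 g50
lift t17.6 [0.5284 0.2309 0.0659] F [-0.6 -0.2 -2.4] w0.0485 g52
level t17.8 [0.5245 0.2319 0.0596] F [ 0.2 -0.6 -2.1] w0.0488 g52
lowered t19.8 [0.5259 0.2323 0.0443] F [5.1 0.1 4.9] w0.0484 g53
```

```bash
python3 - <<'E'
from act import *
ux=np.array([np.cos(PAS[2]),np.sin(PAS[2]),0])
for k in(.004,.007):
    bot.servo_line(np.array([PAS[0],PAS[1],.049])+ux*k,velocity=.05)
    lower(.031,step=.003)
    if get_obs()["position"][2]<.037:break
E
```

```text
lowered t21.4 [0.5309 0.2336 0.0345] F [-0.3  4.   5.9] w0.0486 g52
```

```bash
python3 - <<'E'
from tri import *
from act import *
hand.move_gripper(.062);log("open")
p=np.array(get_obs()["position"]);bot.servo_line([p[0],p[1],.12],velocity=.2)
bot.servo_line([p[0],p[1]-.14,.28],velocity=.35);log("up")
F={n:vision.read_camera(n)["frame"] for n in("top","side")}
np.savez("f3.npz",**F)
g=tri(F,{"top":(195,232,238,268),"side":(190,212,250,275)},G)
w=tri(F,{"top":(165,192,232,258),"side":(195,213,222,245)},W)
print(pts(PAS,[(-.037,0,.05),(.034,0,.05)]))
E
```

```text
open t21.7 [0.53   0.2327 0.0336] F [ 0.3 -0.8 -0.1] w0.0621 g0
up t23.0 [0.5291 0.093  0.278 ] F [ 0.1  0.9 -0.6] w0.0622 g0
top [  5   5  22  25 390] [253.2 211.8] side [  0   7  22   8 118] [260.7 200.1] -> [0.4938 0.2234 0.052 ]
top [  0   2  26  25 475] [245.5 180.4] side [  2   5  18   9 122] [232.5 203.8] -> [0.5616 0.2379 0.0499]
[[0.49010124 0.22533064 0.05      ]
 [0.55975562 0.23908806 0.05      ]]
```

The green module is now flat, with the tag at z=52 mm and the label at 50 mm. Now the red one.

```bash
python3 - <<'E'
from act import *
h=.026
o=np.array(MOD["red"]);n=R.from_euler("ZY",[YAW,-np.pi/6]).apply([0,0,1])
q=best(o+n*(h+.07),quats(YAW,-np.pi/6));hand.move_gripper(.072,50)
bot.reach(o+n*(h+.07),q);bot.servo_line(o+n*h,velocity=.12);log("at")
hand.move_gripper(.047,50);log("grip")
p=np.array(get_obs()["position"]);bot.servo_line(p+n*.10,velocity=.12);log("lift")
if get_obs()["grip_force"]<10: raise SystemExit("no grip")
x,y,w=REJ;ux=np.array([np.cos(w),np.sin(w),0]);c=np.array([x,y,0])+ux*.004
p=np.array(get_obs()["position"]);bot.servo_line([p[0]-.03,p[1]+.05,.27],velocity=.3)
bot.reach(c+[0,0,.20],best(c+[0,0,.20],quats(w)));log("over")
bot.servo_line(c+[0,0,.049],velocity=.12)
lower(.031,step=.003)
E
```

```text
at t25.1 [ 0.6175 -0.0305  0.0879] F [ 1.1 -0.8 -0.3] w0.0720 g0
grip t25.4 [ 0.6173 -0.0307  0.0888] F [-4.1  0.2  6.6] w0.0484 g50
lift t26.4 [ 0.5672 -0.0286  0.1749] F [-0.1  0.6 -2.3] w0.0484 g52
over t28.4 [0.5367 0.4295 0.2002] F [ 0.   0.2 -2.9] w0.0485 g52
lowered t31.4 [0.5368 0.4312 0.0342] F [-6.2 -5.1 17.6] w0.0484 g54
```

```bash
python3 - <<'E'
from tri import *
from act import *
hand.move_gripper(.062);log("open")
p=np.array(get_obs()["position"]);bot.servo_line([p[0],p[1],.14],velocity=.2)
bot.servo_line([p[0]-.02,p[1]-.24,.26],velocity=.4);log("up")
F={n:vision.read_camera(n)["frame"] for n in("top","side")}
np.savez("f4.npz",**F)
print(pts(REJ,[(-.037,0,.05),(.034,0,.05)]),proj(pts(REJ,[(-.037,0,.05),(.034,0,.05)])))
a=np.hstack([cv2.resize(F["top"][145:250,125:225,::-1],(400,420),interpolation=cv2.INTER_CUBIC),cv2.resize(F["side"][180:285,195:295,::-1],(400,420),interpolation=cv2.INTER_CUBIC)])
cv2.imwrite("pics/red_in.png",a)
tri(F,{"top":(190,235,150,190),"side":(215,255,245,300)},Rd)
E
```

```text
open t31.6 [0.5368 0.4313 0.032 ] F [-0.  -0.2 -0.9] w0.0619 g0
up t33.2 [0.5164 0.1915 0.2589] F [ 0.3  0.6 -0.2] w0.0620 g0
[[0.49588697 0.42290325 0.05      ]
 [0.56556873 0.43652134 0.05      ]] [[157.5197143  213.31886417]
 [151.00513657 180.40787959]]
top [  0  10  18  25 364] [157.9 212.3] side [  9  21  25  11 199] [265.4 241.3] -> [0.499  0.4218 0.0509]
```

View pics/red_in.png

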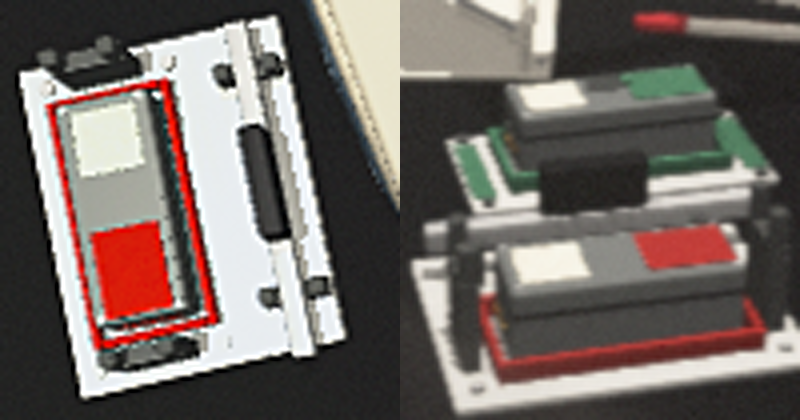

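Both modules sit flat inside their rims: the red tag is at z=51 mm, at about (130,270) in the crop. Now the bar, whose handle is at about (262,183) in the crop, unmoved.

```bash
python3 - <<'E'
from act import *
b=np.array([.5445,.3528,.022]);w=.190
q=best(b+[0,0,.12],quats(w));hand.move_gripper(.045,60)
bot.reach(b+[0,0,.12],q);bot.servo_line(b+[0,0,.032],velocity=.12);log("at")
hand.move_gripper(.012,60);log("grip")
p=np.array(get_obs()["position"]);bot.servo_line([p[0],p[1],.07],velocity=.06);log("lift1")
bot.servo_line([p[0],p[1],.138],velocity=.12);log("lift2")
import cv2
a=[]
for c,(r,cc) in(("top",(130,110)),("side",(150,190))):
    d=vision.read_camera(c);a.append(cv2.resize(d["frame"][r:r+120,cc:cc+120,::-1],(400,400),interpolation=cv2.INTER_CUBIC))
cv2.imwrite("pics/bar_up.png",np.hstack(a))
E
```

```text
at t35.3 [0.545  0.353  0.0548] F [ 0.8  1.  -0.5] w0.0453 g0
grip t35.7 [0.545  0.3532 0.0549] F [-0.8 -0.6  7. ] w0.0128 g34
lift1 t36.1 [0.5452 0.3533 0.0705] F [-0.5  0.3 -1. ] w0.0127 g34
lift2 t36.8 [0.5446 0.353  0.1375] F [ 0.6  0.1 -0.9] w0.0126 g34
```

View pics/bar_up.png

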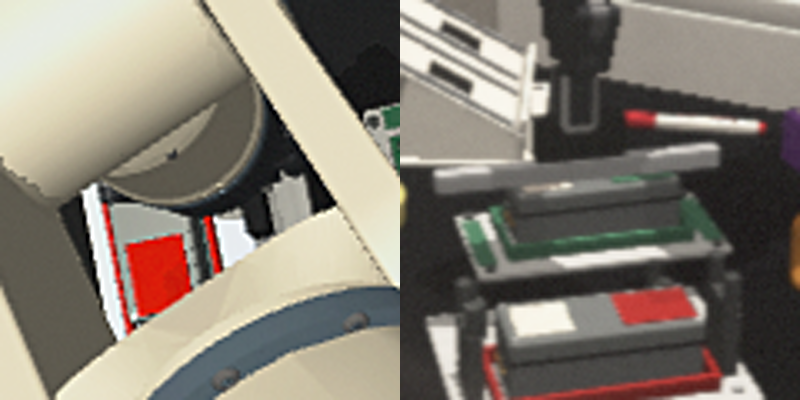

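The bar is held level and centred under the gripper, its ends at crop columns 437 and 720 with the fingers at about 580. Now over and down into the notches.

```bash
python3 - <<'E'
from act import *
x,y,w=REJ;ux=np.array([np.cos(w),np.sin(w),0]);c=np.array([x,y,0])+ux*.002
q=best(c+[0,0,.138],quats(w))
bot.servo_line(c+[0,0,.138],q,velocity=.1);log("over")
bot.servo_line(c+[0,0,.112],velocity=.08);log("horn")
lower(.086,step=.003,thr=5)
E
```

```text
over t37.8 [0.5341 0.43   0.1378] F [ 0.8 -0.7 -1.3] w0.0128 g34
horn t38.3 [0.5339 0.4299 0.1111] F [-0.6  0.  -0.6] w0.0127 g34
lowered t40.3 [0.5341 0.4308 0.0886] F [-3.6 -0.9  8.9] w0.0131 g35
```

```bash
python3 - <<'E'
from tri import *
from act import *
hand.move_gripper(.04);log("open")
p=np.array(get_obs()["position"]);bot.servo_line([p[0],p[1],.17],velocity=.15)
bot.servo_line([p[0]-.03,p[1]-.24,.28],velocity=.4);log("up")
F={n:vision.read_camera(n)["frame"] for n in("top","side")};np.savez("f5.npz",**F)
M=[(-.03,0,.1),(.03,0,.1),(-.092,0,.07),(.092,0,.07),(0,0,.085)]
for n in F: print(n,"model handle ends, bar ends, handle mid",proj(pts(REJ,M),n).round(1).tolist())
u,v=proj(pts(REJ,M[-1:]))[0].astype(int);us,vs=proj(pts(REJ,M[-1:]),"side")[0].astype(int)
dark=lambda r,g,b:(r+g+b<130)
tri(F,{"top":(v-22,v+22,u-9,u+11),"side":(vs-12,vs+12,us-22,us+22)},dark)
# bar ends: gray transect across bar row in side at both ends, top likewise
G_=lambda n,P:F[n][int(round(P[1])),int(round(P[0]))].tolist()
for x in(-.06,-.045,.045,.06):
    t=pts(REJ,[(x,k*.002,.07) for k in range(-7,8)]);print(x,[int(np.mean(G_("top",a))) for a in proj(t)])
    t=pts(REJ,[(x,-.006,.05+k*.003) for k in range(0,10)]);print("  side z50..77",[int(np.mean(G_("side",a))) for a in proj(t,"side")])
E
```

```text
open t40.7 [0.5339 0.4298 0.0869] F [-0.5  0.6  0.5] w0.0400 g0
up t42.2 [0.5036 0.1899 0.2792] F [ 0.4 -0.3 -0.6] w0.0401 g0
top model handle ends, bar ends, handle mid [[151.1, 208.0], [145.4, 178.7], [160.5, 239.0], [143.3, 152.0], [150.1, 194.1]]
side model handle ends, bar ends, handle mid [[264.8, 220.4], [235.3, 223.6], [293.6, 230.4], [204.3, 240.6], [250.1, 228.7]]
top [  3   8  14  30 112] [152.1 194.7] side [  5   6  32  15 312] [249.7 229.4] -> [0.5321 0.4266 0.0815]
-0.06 [127, 151, 82, 70, 148, 252, 239, 236, 236, 237, 231, 65, 147, 142, 143]
  side z50..77 [154, 113, 110, 114, 141, 210, 220, 83, 35, 42]
-0.045 [85, 84, 45, 58, 110, 245, 241, 235, 237, 241, 119, 77, 77, 124, 174]
  side z50..77 [76, 102, 108, 113, 132, 202, 204, 87, 42, 63]
0.045 [236, 151, 153, 73, 73, 185, 245, 232, 230, 222, 210, 237, 238, 158, 155]
  side z50..77 [116, 102, 107, 113, 137, 204, 200, 84, 41, 66]
0.06 [60, 167, 218, 101, 80, 186, 232, 228, 228, 214, 50, 253, 253, 250, 246]
  side z50..77 [81, 100, 105, 109, 132, 216, 201, 106, 49, 64]
```

The bar is level in both notches. Profiles at both ends match the model height and lateral position, and the handle centroid is within about 4 mm of it. Handing in.

```bash
python3 -c "
from workcell import *
print(hand_in())"
```

```text
the job is handed in; nothing more can be done
None
```

The job is handed in at about 42 s: the green module is flat in the pass nest (after one slipped grip and one re-set off its rim), the red one is flat in the reject nest, and the drop bar is level in both keeper notches; I checked the bar from camera measurements rather than by eye, and I didn't re-measure the bottle, tape roll and marker.

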